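Dock the leak-test shuttle and swing its safety brace into the detent

ROBOT

A 6-joint arm with a two-finger parallel gripper is mounted at the origin on the work surface. World frame = base frame: x ahead of the robot, y to its left, z up, the work surface at z = 0. Lengths are in m, angles in degrees, forces in N, time in s.
With the tool pointing down it reaches from about 0.25 to 0.775 m from the base axis. Payload 8.9 kg.
Tool frame: the origin (TCP) lies at the very end of the fingers, on their centre line; the grasp point (between the pads) lies 19 mm behind it (grip_depth is the distance from the TCP to the grasp point, in m); z points along the fingers, y is the line along which they close (so a half turn about z gives the same grasp; the last joint's range is limited). The gripper opens to 85 mm and grips with 20 to 120 N. Pads are 22 mm wide; open, the fingers measure 114 mm over their backs; the gripper's body (76 mm by 85 mm) begins 54 mm behind the grasp point. The pads swing forward as they close: fully open they stand 13 mm farther back than shut.
Start: joints at [60.315, 16.656, -8.789, 64.555, 0, 82.019], TCP at [0.194, 0.488, 0.231] pointing down, gripper open.
Joint ranges: [-144.48, 144.48], [-52.06, 99.96], [-74.48, 78.29], [-112.23, 115.85], [-86.99, 84.42], [-180, 180]. Speed limits (degrees/s): [127.2, 127.2, 159.86, 180, 180, 180].

INTERFACE

Orientations are given as a 3x3 rotation matrix whose columns are the frame's x, y, z axes.
In Python, from plant import state, read_camera, camera_model, hand_in, look_for, masks_of, grip_depth gives the robot as it stands. The module is installed in compiled form; this text tells all that it offers.
- The arm moves only by the shell command python3 -m pendant 'ROWS'. ROWS is a JSON object with one list for each field, all of the same length, 1 to 5, a row being the entries at one place: x, y, z (the shift in a scale on which 1.0 is 1 m), rx, ry, rz (a rotation vector in a scale on which 1.0 is 180 degrees), finger_gap (the finger opening in m); each row is the pose to reach, as a shift and turn from the pose commanded when the command began, along the tool's axes at that moment; what a row does not reach only later rows make up. A row lasts 1/8 s, in which the tool goes at most 0.0625 m and 10.7 degrees, less where a joint would pass 70% of its speed; a pose out of reach is approached as far as the arm can. The fingers move at their own pace and stop on an object; the grip force is fixed at half the most. Time passes only in rows, so rows that do not move let the fingers close. It prints the time, the measured TCP pose, the force, the opening and the grip force at its end. Input that does not fit is refused with a message, and nothing moves.
- state(): the state, without advancing time (a new reading comes with each control period).
- read_camera(name): name is "scene" or "top" or "wrist"; returns the picture (400x640x3 uint8, red, green, blue); there is no depth.
- camera_model(name): a dict with "fx", "fy", "cx", "cy" (pixels), "rvec" (rotation vector, rad) and "tvec" (3), from world to camera coordinates, as OpenCV has them. Camera axes: x right, y down, z forward; pixel columns grow to the right and rows downward; lengths in m; the calibration is good to about 2 mm. A picture is of the moment at which its call begins: read the wrist's pose just before it. camera_model takes no time and is no camera call; for the wrist camera it gives the pose at the moment of the call.
- hand_in(): hands the job in; it is judged then, once.
Trained networks look in the newest picture that a camera, given by its name, has taken for a name from the list of things; names that differ only in an ending like _2 or _b are one class to them, and where a whole thing is asked for, a point or a joint stands for the part that bears it (a point fixed in the world has none). Each returns a list of dicts, best first, with "confidence" (0 to 1); they miss things now and then, are a little off and sometimes report something else, mostly with a low value. They report only what shows in the picture. A call takes as long as a camera call.
- look_for(target, camera): "uv" ([column, row] in pixels, amid what is visible of it).
- masks_of(target, camera): "region" (400x640 bool, what is visible of it) and "uv" ([column, row] in pixels, amid what is visible of it).
The state is a dict: "t": time; "qpos": joint angles; "qvel": joint speeds; "tau": joint torques, N m; "position": TCP position; "tool_rot": TCP orientation; "contact_force": force on the tool from outside, world axes, zero at the start; "ft_torque": the same for the moment, N m; "width": finger opening in m; "grip_force": force on a finger pad.
Only numpy, scipy, OpenCV 4.12 (cv2) and the standard library are available. Lean on these libraries where they do the work, as an engineer would, in place of code of your own. Each camera call takes 0.05 s, during which the arm holds its last target. There are 200 camera calls.

TASK

The shuttle carrying the steel tube sits short of the blue leak-test head, and it sticks part-way along its rods: push it through the tight spot and ease it fully home onto the stop hidden inside the head, without slamming or ramming it. Then swing the red safety brace out across the rods behind the shuttle until it clicks into its end detent, and let go of everything. Leave the parts standing around undisturbed.

Things in the scene. Friction and masses are not known exactly. Their poses are not given: they have to be found in the camera images.
- rig: Leak-test rig bolted to the bench: plate 300 x 470 x 12 mm (x -150..150, y -260..210 mm), two rods along its y axis, blue test head (130 wide, top at 136 mm, dial and a cap on it up to 162 mm) over y 85..205 mm. Origin on the bench surface. The shuttle slides to rig +y on the line x = 0; the brace hinge is at x -100, y -85 mm.
- carriage (a joint): Slide of the shuttle along rig +y, m; starts at 0 to 0.02. Shuttle 90 wide, 150 long, 0.7 to 1.3 kg, with a steel tube of 55 mm diameter, top at 105 mm. Slides with about 5 N; at a hidden place, joint 0.03 to 0.07, it sticks and needs 12 to 18 N to break free. Home is a hidden rubber-buffered stop between 0.10 and 0.13; the buffer yields 1 mm per 8 N.
- push_plate (a point): Point on the rear face (rig -y side) of the yellow push plate at the rear end of the shuttle, 95 mm above the bench, centred. The plate is 80 wide (rig x), 12 thick (rig y), upright from 42 to 115 mm above the bench; 35 mm free between it and the tube. Push it towards rig +y, or grip it. Axes as the rig's.
- stop_pin (a joint): Sensing pin of the stop inside the head, m; 0 = untouched, about 0.009 when the shuttle just meets the buffer, more as the buffer is squashed (spring 2 N there). Its red tail moves out behind the head.
- brace (a joint): Brace angle, rad: 0 = along rig -y beside the rods, grows counter-clockwise from above, 1.571 = straight across the rods (along rig +x); starts at 0 to 0.25. The detent is hidden between 1.44 and 1.70. It swings with about 2 N at the post, needs 10 to 14 N over a hump just (about 0.4 rad) before the detent, drops in, and meets a solid wall at the seat.
- brace_post (a point): Centre of the black upright post (20 mm diameter, 66 to 125 mm above the bench; this point at 100 mm) on the red brace bar, 135 mm from the hinge axis. The bar is 26 mm wide, from 52 to 66 mm above the bench, and ends 7 mm beyond the post.
- brace_hinge (a point): Point on the vertical hinge axis of the brace, 100 mm above the bench.
- plunger (a joint): Spring plunger of the detent, m: how far it is pressed out by the hub: about 0.006 while riding on the hub's rim, up to 0.009 on the hump, 0 to 0.001 once dropped into the notch (seated). Red cap beside the hinge, moving along rig y.
- piston_a: White piston with black foot (54 mm diameter) and a steel rod, 92 mm tall, loose on the rig plate; origin at its foot. Leave standing.
- piston_b: The same, a second one, farther along the plate.
- spring_a: Loose standing steel coil spring, 66 mm diameter, 100 mm tall, origin at its foot. Leave standing.
- tube_a: Loose standing steel tube, 55 mm diameter, 120 mm tall, origin at its foot. Leave standing.
- tube_b: The same, a second one.

How it is judged (in metres and radians):
On the way, in this order (a step that is already met when the one before it is completed fails the run):
1. the shuttle is home on the hidden stop (its sensing pin pressed in more than 6.5 mm) (value of joint stop_pin above 0.0065 m), for 0.2 s.
2. the brace is across the rods with the detent plunger dropped into its notch, the shuttle still home (value of joint stop_pin above 0.0065 m and value of joint brace above 1.35 rad and value of joint plunger below 0.0025 m), for 0.2 s.
At the end, for the whole second after the job is handed in: The stop's sensing pin is pressed in more than 6.5 mm (shuttle within 2.5 mm of the buffer), the brace is swung out beyond 1.35 rad with the plunger less than 2.5 mm out of its notch, and shuttle and brace are at rest (all of step 2 and velocity of joint carriage between -0.02 and 0.02 m/s and velocity of joint brace between -0.02 and 0.02 rad/s); the robot touches nothing.
It fails at once if the shuttle slams into the stop (pin driven in faster than 0.2 m/s) (velocity of joint stop_pin above 0.2 m/s).
It fails at once if the stop is rammed: buffer squashed until the pin reads over 18 mm (about 60 N) (value of joint stop_pin above 0.018 m).
It fails at once if a part standing around is shoved more than 30 mm or knocked over (distance of any of piston_a, piston_b, spring_a, tube_a, tube_b from where it was at the start of the episode above 0.03 m or angle between any of piston_a, piston_b, spring_a, tube_a, tube_b's own z axis and vertical above 0.5 rad).
It also fails if it takes over 64 s, if anything falls off the work surface, if the arm or the gripper's body presses on something with over 40 N, if the wrist force passes 120 N, or if a joint passes its speed limit or range.

## Working session

There is one attempt and no reset: what is moved stays moved. The work goes in short steps, Python scripts to look and compute and a shell command to move; the robot and the scene stay as the last step left them, time stands still between calls to the robot, and variables do not carry over. Pictures are saved under pics/ and viewed, at most 10 in all, crops included, and the job is handed in when it is done.

```bash
mkdir -p pics; cat > h.py <<'E'
import numpy as np, cv2
from plant import *
def cam(n):
    m=camera_model(n);K=np.array([[m['fx'],0,m['cx']],[0,m['fy'],m['cy']],[0,0,1.]])
    return K,cv2.Rodrigues(np.array(m['rvec'],float))[0],np.array(m['tvec'],float).ravel()
def ray(n,uv):
    K,R,t=cam(n);d=R.T@np.linalg.inv(K)@np.array([uv[0],uv[1],1.]);return -R.T@t,d
def atz(n,uv,z):
    c,d=ray(n,uv);return c+d*(z-c[2])/d[2]
def proj(n,p):
    K,R,t=cam(n);q=K@(R@np.array(p,float)+t);return q[:2]/q[2]
def tool(p):  # world point -> shift in tool axes from present TCP
    s=state();return np.array(s['tool_rot']).T@(np.array(p)-np.array(s['position']))
def save(n,f): cv2.imwrite('pics/'+f,cv2.cvtColor(read_camera(n),cv2.COLOR_RGB2BGR))
E
python3 - <<'E'
from h import *
np.set_printoptions(precision=4,suppress=True)
s=state();print(s['t'],s['position'],np.array(s['tool_rot']),s['width'],grip_depth)
save('top','top0.png');save('scene','sc0.png')
for n in('top','scene'):
    print(n,-cam(n)[1].T@cam(n)[2])
Z=dict(rig=.05,push_plate=.095,brace_post=.1,brace_hinge=.1,piston_a=.05,spring_a=.05,tube_a=.06,plunger=.06,stop_pin=.08,carriage=.08,brace=.066)
for k,z in Z.items():
    for n in('top','scene'):
        for r in look_for(k,n)[:3]: print(k,n,round(r['confidence'],2),np.round(r['uv']),atz(n,r['uv'],z))
print(state()['t'])
E
```

```text
0.0 [0.1939 0.4874 0.2307] [[-0.9291  0.3698 -0.0007]
 [ 0.3698  0.9291 -0.0012]
 [ 0.0002 -0.0013 -1.    ]] 0.08555009522748207 0.0187
top [0.3205 0.0222 1.2725]
scene [1.2538 0.6479 0.8279]
rig top 0.95 [327. 201.] [ 0.5634 -0.0139  0.05  ]
rig scene 0.94 [317. 221.] [0.5967 0.0358 0.05  ]
push_plate top 0.84 [344. 199.] [ 0.561  -0.0677  0.095 ]
push_plate scene 0.71 [296. 203.] [ 0.6146 -0.0361  0.095 ]
brace_post top 0.69 [360. 229.] [ 0.4677 -0.1149  0.1   ]
brace_post top 0.19 [473. 236.] [ 0.4553 -0.4624  0.1   ]
brace_post scene 0.93 [306. 179.] [ 0.5026 -0.1014  0.1   ]
brace_hinge top 0.75 [364. 231.] [ 0.463  -0.1281  0.1   ]
brace_hinge scene 0.82 [306. 181.] [ 0.5121 -0.094   0.1   ]
piston_a top 0.68 [380. 167.] [ 0.6819 -0.1891  0.05  ]
piston_a top 0.54 [475. 238.] [ 0.4538 -0.4874  0.05  ]
piston_a top 0.5 [334. 166.] [ 0.6815 -0.0364  0.05  ]
piston_a scene 0.73 [279. 230.] [ 0.7043 -0.0229  0.05  ]
piston_a scene 0.69 [249. 206.] [ 0.6917 -0.184   0.05  ]
spring_a top 0.92 [153. 259.] [0.3653 0.5323 0.05  ]
spring_a scene 0.75 [296. 204.] [ 0.5787 -0.0761  0.05  ]
spring_a scene 0.56 [500. 260.] [0.3736 0.5343 0.05  ]
tube_a top 0.92 [177. 208.] [0.5293 0.4699 0.06  ]
tube_a top 0.83 [475. 236.] [ 0.4568 -0.4851  0.06  ]
tube_a scene 0.62 [245. 150.] [ 0.4773 -0.4727  0.06  ]
tube_a scene 0.62 [456. 277.] [0.5224 0.47   0.06  ]
tube_a scene 0.38 [305. 182.] [ 0.475  -0.1323  0.06  ]
plunger top 0.61 [322. 226.] [0.4818 0.0006 0.06  ]
stop_pin top 0.5 [474. 233.] [ 0.4648 -0.4739  0.08  ]
stop_pin scene 0.68 [296. 199.] [ 0.5879 -0.0675  0.08  ]
carriage top 0.66 [341. 198.] [ 0.5687 -0.0586  0.08  ]
carriage scene 0.66 [298. 201.] [ 0.5922 -0.0539  0.08  ]
brace top 0.92 [358. 229.] [ 0.4716 -0.1141  0.066 ]
brace scene 0.72 [306. 182.] [ 0.483  -0.1228  0.066 ]
1.2
```

```bash
python3 - <<'E'
import cv2
a=cv2.imread('pics/top0.png')[120:290,240:450];cv2.imwrite('pics/top0c.png',cv2.resize(a,None,fx=3.5,fy=3.5,interpolation=2))
a=cv2.imread('pics/sc0.png')[120:300,200:420];cv2.imwrite('pics/sc0c.png',cv2.resize(a,None,fx=3.3,fy=3.3,interpolation=2))
E
```

```text
(no output)
```

View pics/top0c.png

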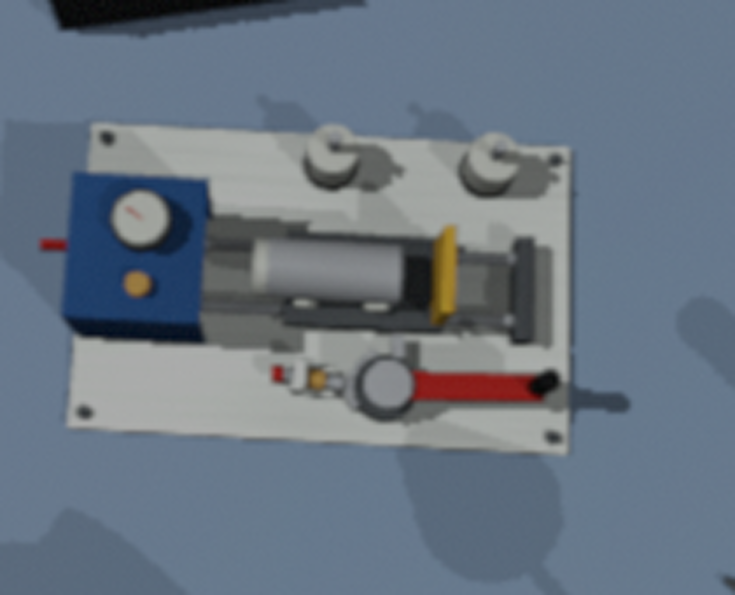

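View pics/sc0c.png

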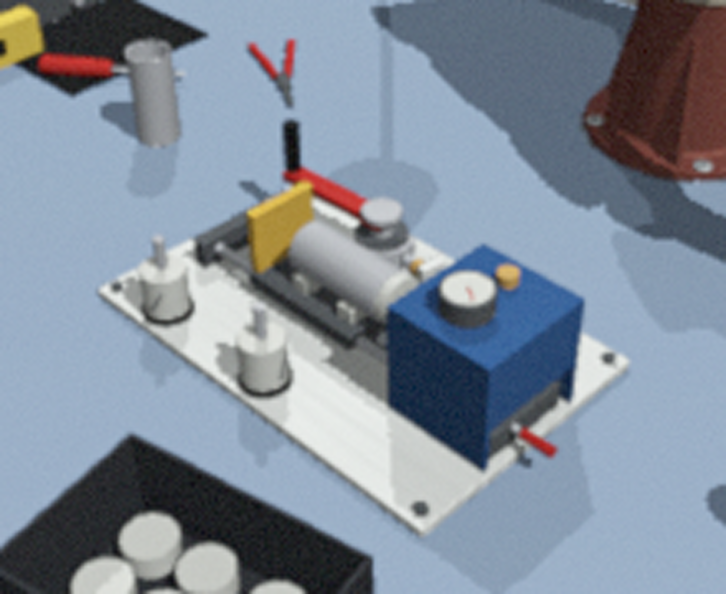

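The top view (offset 240,120, scale 3.5) shows the plate corners at crop (92,124), (570,147), (567,452) and (67,427). The yellow push plate's rear edge is at about u=456, the brace post top at (547,381) and the hub top at (387,382). The red pin tail is out on the left and the pistons stand on the far (+x) side. Rig axes are nearly the world axes, with rig +y to the left.

```bash
cat >> h.py <<'E'
np.set_printoptions(precision=4,suppress=True)
def rigfit(c):
    rig=np.array([[.15,.21],[.15,-.26],[-.15,-.26],[-.15,.21]])
    w=np.array([atz('top',x,.012)[:2] for x in c])
    mr,mw=rig.mean(0),w.mean(0);H=(rig-mr).T@(w-mw);a=np.arctan2(H[0,1]-H[1,0],H[0,0]+H[1,1])
    R=np.array([[np.cos(a),-np.sin(a)],[np.sin(a),np.cos(a)]]);t=mw-R@mr
    return a,R,t,w,w-(rig@R.T+t)
E
python3 - <<'E'
from h import *
f=lambda u,v:(u/3.5+240-.4,v/3.5+120-.4)
a,R,t,w,e=rigfit([f(92,124),f(570,147),f(567,452),f(67,427)])
print(np.degrees(a),t,'\n',e)
g=lambda p,z:(p,R.T@(atz('top',p,z)[:2]-t))
for nm,p,z in [('plate rear ends',f(457,228),.115),('',f(455,318),.115),('post top',f(549,379),.125),('hub',f(387,384),.085),('pinR',f(490,170),.012)]:
    q=atz('top',p,z);print(nm,q,'rig',R.T@(q[:2]-t))
print('hinge pred',R@[-.1,-.085]+t)
for n in('top','scene'):
  for k in('push_plate','brace_post'):
    m=masks_of(k,n)
    if m:
        r=m[0]['region'];v,u=np.nonzero(r);print(n,k,m[0]['confidence'],m[0]['uv'],u.min(),u.max(),v.min(),v.max(),r.sum())
# sanity: predicted projections in scene
h=R@[-.1,-.085]+t;print('hinge scene crop',(proj('scene',[*h,.085])-[200,120])*3.3)
for c in[[.15,.21],[.15,-.26],[-.15,.21]]: print((proj('scene',[*(R@c+t),.012])-[200,120])*3.3)
q=atz('top',f(549,379),.125);print('post top in scene crop',(proj('scene',q)-[200,120])*3.3)
q=atz('top',f(456,273),.115);print('plate top mid in scene crop',(proj('scene',q)-[200,120])*3.3)
E
```

```text
-1.7401840392866983 [ 0.5732 -0.0073] 
 [[-0.0014 -0.0008]
 [-0.001  -0.0001]
 [ 0.0016  0.0008]
 [ 0.0008  0.    ]]
plate rear ends [ 0.6051 -0.1457  0.115 ] rig [ 0.0361 -0.1373]
 [ 0.5239 -0.1433  0.115 ] rig [-0.0451 -0.1374]
post top [ 0.4706 -0.2224  0.125 ] rig [-0.0961 -0.2181]
hub [ 0.4683 -0.0866  0.085 ] rig [-0.1025 -0.0824]
pinR [ 0.6893 -0.1933  0.012 ] rig [ 0.1217 -0.1823]
hinge pred [ 0.4707 -0.0893]
top push_plate 0.91 [342.3, 198.4] 312 370 185 215 1501
top brace_post 0.95 [358.6, 229.4] 339 399 218 240 654
scene push_plate 0.63 [293.5, 199.7] 275 323 176 224 1344
scene brace_post 0.68 [306.9, 180.0] 285 325 157 200 584
hinge scene crop [379.3528 198.8034]
[420.6144 528.7711]
[ 94.6263 287.4507]
[628.5189 357.2729]
post top in scene crop [289.8856 122.0092]
plate top mid in scene crop [276.9663 192.4765]
```

```bash
cat >> h.py <<'E'
A=np.radians(-1.74);RR=np.array([[np.cos(A),-np.sin(A)],[np.sin(A),np.cos(A)]]);T=np.array([.5732,-.0073])
def w(x,y,z): return np.array([*(RR@[x,y]+T),z])
def rigpos():
    p=np.array(state()['position']);return np.array([*(RR.T@(p[:2]-T)),p[2]])
E
python3 - <<'E'
from h import *
for z in(.231,.085): print(w(0,-.18,z),tool(w(0,-.18,z)))
E
```

```text
[ 0.5677 -0.1872  0.231 ] [-0.5967 -0.489   0.0003]
[ 0.5677 -0.1872  0.085 ] [-0.5967 -0.4891  0.1463]
```

The manual's scale: turns go in shares of 180 degrees. Converting my numbers, -20 degrees / 180 = -0.1111.

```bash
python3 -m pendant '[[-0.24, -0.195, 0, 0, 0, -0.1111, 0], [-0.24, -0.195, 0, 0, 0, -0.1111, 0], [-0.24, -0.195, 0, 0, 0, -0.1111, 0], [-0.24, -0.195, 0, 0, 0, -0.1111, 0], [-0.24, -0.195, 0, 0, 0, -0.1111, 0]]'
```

```text
refused: ROWS must be an object with one list for each field. Nothing was moved.
```

I used the wrong layout. The manual says an object with one list for each field; once more.

```bash
python3 -m pendant '{"x": [-0.24, -0.24, -0.24, -0.24, -0.24], "y": [-0.195, -0.195, -0.195, -0.195, -0.195], "z": [0, 0, 0, 0, 0], "rx": [0, 0, 0, 0, 0], "ry": [0, 0, 0, 0, 0], "rz": [-0.1111, -0.1111, -0.1111, -0.1111, -0.1111], "finger_gap": [0, 0, 0, 0, 0]}'; python3 -c "
from h import *
print(tool(w(0,-.18,.231)),rigpos())"
```

```text
t: 2.02
position: [0.3427, 0.2218, 0.2316]
tool_rot: [[-1.0, 0.029, 0.001], [0.029, 1.0, 0.0], [-0.001, 0.0, -1.0]]
contact_force: [1.1, -0.2, -0.2]
width: -0.0
grip_force: 0.0
[-0.2369 -0.4023  0.0007] [-0.2374  0.222   0.2316]
```

```bash
python3 -m pendant '{"x": [-0.14, -0.14, -0.14, -0.14, -0.14], "y": [-0.24, -0.24, -0.24, -0.24, -0.24], "z": [0, 0, 0, 0, 0], "rx": [0, 0, 0, 0, 0], "ry": [0, 0, 0, 0, 0], "rz": [0, 0, 0, 0, 0], "finger_gap": [0, 0, 0, 0, 0]}'; python3 -m pendant '{"x": [-0.09, -0.09, -0.09, -0.09], "y": [-0.16, -0.16, -0.16, -0.16], "z": [0, 0, 0, 0], "rx": [0, 0, 0, 0], "ry": [0, 0, 0, 0], "rz": [0, 0, 0, 0], "finger_gap": [0, 0, 0, 0]}'; python3 -c "
from h import *
print(tool(w(0,-.18,.085)),rigpos())
save('wrist','w1.png')
for r in look_for('push_plate','wrist')[:2]: print(r,atz('wrist',r['uv'],.115),RR.T@(atz('wrist',r['uv'],.115)[:2]-T))"
```

```text
t: 2.65
position: [0.4759, -0.0236, 0.2313]
tool_rot: [[-0.999, 0.033, 0.001], [0.033, 0.999, -0.0], [-0.001, -0.0, -1.0]]
contact_force: [-0.2, 0.5, -0.5]
width: -0.0003
grip_force: 0.0
t: 3.15
position: [0.561, -0.1868, 0.2302]
tool_rot: [[-0.999, 0.033, -0.0], [0.033, 0.999, -0.001], [0.0, -0.001, -1.0]]
contact_force: [-0.8, -0.0, 0.4]
width: -0.0002
grip_force: 0.0
[-0.0068 -0.0001  0.1452] [-0.0068 -0.1798  0.2302]
{'uv': [436.9, 185.8], 'confidence': 0.83} [ 0.5515 -0.074   0.115 ] [-0.0196 -0.0673]
```

View pics/w1.png

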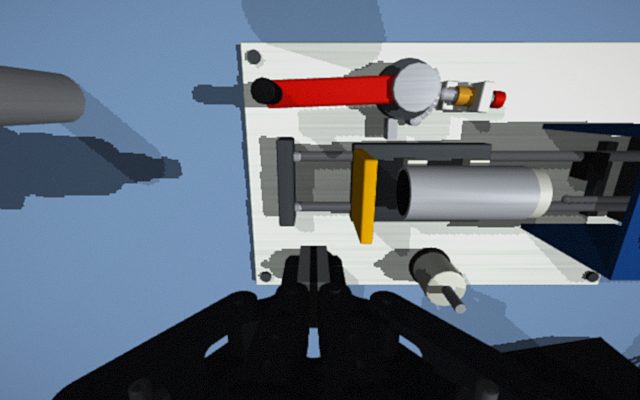

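The wrist view shows the plate's yellow edge at u 352–378, v 144–243. The post top is at (265,92), the hub top at (413,88), and the rods are clear between the end block (285,180) and the push plate.

```bash
python3 -c "
from h import *
print('cam',-cam('wrist')[1].T@cam('wrist')[2])
for n,uv,z in[('rearL',(353,146),.115),('rearR',(361,242),.115),('frontL',(374,149),.115),('frontR',(373,242),.115),('post',(268,92),.125),('hub',(413,86),.085),('corner',(240,43),.012),('cornerR',(255,284),.012),('blk',(294,180),.05)]:
  q=atz('wrist',uv,z);print(n,q,RR.T@(q[:2]-T))
"
```

```text
cam [ 0.4823 -0.1815  0.3742]
rearL [ 0.5143 -0.1485  0.115 ] [-0.0546 -0.1429]
rearR [ 0.6039 -0.1402  0.115 ] [ 0.0347 -0.132 ]
frontL [ 0.5174 -0.1306  0.115 ] [-0.052  -0.1249]
frontR [ 0.6042 -0.129   0.115 ] [ 0.0347 -0.1207]
post [ 0.4695 -0.2161  0.125 ] [-0.0973 -0.2118]
hub [ 0.4665 -0.0914  0.085 ] [-0.1041 -0.0873]
corner [ 0.4132 -0.2582  0.012 ] [-0.1523 -0.2556]
cornerR [ 0.7108 -0.2686  0.012 ] [ 0.1455 -0.257 ]
blk [ 0.5574 -0.2048  0.05  ] [-0.0098 -0.1979]
```

```bash
python3 -m pendant '{"x": [0, 0, 0, 0], "y": [0.005, 0.005, 0.005, 0.005], "z": [0.06, 0.12, 0.143, 0.143], "rx": [0, 0, 0, 0], "ry": [0, 0, 0, 0], "rz": [0, 0, 0, 0], "finger_gap": [0, 0, 0, 0]}'; python3 -m pendant '{"x": [0, 0, 0, 0], "y": [0.005, 0.01, 0.012, 0.012], "z": [0, 0, 0, 0], "rx": [0, 0, 0, 0], "ry": [0, 0, 0, 0], "rz": [0, 0, 0, 0], "finger_gap": [0, 0, 0, 0]}'; python3 -c "
from h import *
print(rigpos())"
```

```text
t: 3.75
position: [0.5584, -0.1763, 0.0871]
tool_rot: [[-1.0, 0.028, -0.003], [0.028, 1.0, 0.002], [0.003, 0.002, -1.0]]
contact_force: [0.9, -0.2, 0.2]
width: -0.0
grip_force: 0.0
t: 4.25
position: [0.5607, -0.1661, 0.0888]
tool_rot: [[-1.0, 0.029, 0.001], [0.029, 1.0, -0.0], [-0.001, -0.0, -1.0]]
contact_force: [-0.1, 0.4, -0.1]
width: 0.0004
grip_force: 0.0
[-0.0077 -0.1591  0.0888]
```

```bash
python3 -m pendant '{"x": [0, 0, 0, 0, 0], "y": [0.004, 0.008, 0.012, 0.016, 0.02], "z": [0, 0, 0, 0, 0], "rx": [0, 0, 0, 0, 0], "ry": [0, 0, 0, 0, 0], "rz": [0, 0, 0, 0, 0], "finger_gap": [0, 0, 0, 0, 0]}';python3 -m pendant '{"x": [0, 0, 0, 0, 0], "y": [0.004, 0.008, 0.012, 0.016, 0.02], "z": [0, 0, 0, 0, 0], "rx": [0, 0, 0, 0, 0], "ry": [0, 0, 0, 0, 0], "rz": [0, 0, 0, 0, 0], "finger_gap": [0, 0, 0, 0, 0]}'; python3 -c "
from h import *
print(rigpos(),state()['contact_force'])"
```

```text
t: 4.88
position: [0.561, -0.1467, 0.0883]
tool_rot: [[-1.0, 0.03, -0.0], [0.03, 1.0, -0.001], [0.0, -0.001, -1.0]]
contact_force: [0.4, -5.6, -0.6]
width: -0.0001
grip_force: 2.5
t: 5.5
position: [0.5616, -0.1266, 0.0883]
tool_rot: [[-1.0, 0.03, -0.0], [0.03, 1.0, -0.001], [-0.0, -0.001, -1.0]]
contact_force: [-1.0, -4.5, -0.6]
width: 0.0001
grip_force: 2.5
[-0.0079 -0.1196  0.0883] [-1.0401 -4.5032 -0.6113]
```

```bash
for i in 1 ; do python3 -m pendant '{"x": [0, 0, 0, 0, 0], "y": [0.004, 0.008, 0.012, 0.016, 0.02], "z": [0, 0, 0, 0, 0], "rx": [0, 0, 0, 0, 0], "ry": [0, 0, 0, 0, 0], "rz": [0, 0, 0, 0, 0], "finger_gap": [0, 0, 0, 0, 0]}';done;python3 -c "
from h import *
print(rigpos(),state()['contact_force'])"; python3 -m pendant '{"x": [0, 0, 0, 0, 0], "y": [0.003, 0.006, 0.009, 0.012, 0.015], "z": [0, 0, 0, 0, 0], "rx": [0, 0, 0, 0, 0], "ry": [0, 0, 0, 0, 0], "rz": [0, 0, 0, 0, 0], "finger_gap": [0, 0, 0, 0, 0]}';python3 -c "
from h import *
print(rigpos(),state()['contact_force'])"
```

```text
t: 6.12
position: [0.5622, -0.1102, 0.0885]
tool_rot: [[-0.999, 0.032, -0.001], [0.032, 0.999, -0.008], [0.0, -0.008, -1.0]]
contact_force: [-2.1, -21.5, -3.7]
width: -0.0001
grip_force: 10.6
[-0.0079 -0.1031  0.0885] [ -2.0656 -21.5094  -3.6749]
t: 6.75
position: [0.5628, -0.0912, 0.0883]
tool_rot: [[-1.0, 0.03, 0.0], [0.03, 1.0, -0.0], [-0.0, -0.0, -1.0]]
contact_force: [0.5, -5.9, -1.6]
width: 0.0005
grip_force: 2.4
[-0.0078 -0.0842  0.0883] [ 0.4987 -5.9425 -1.5863]
```

```bash
python3 -m pendant '{"x": [0, 0, 0, 0, 0], "y": [0.002, 0.004, 0.006, 0.008, 0.01], "z": [0, 0, 0, 0, 0], "rx": [0, 0, 0, 0, 0], "ry": [0, 0, 0, 0, 0], "rz": [0, 0, 0, 0, 0], "finger_gap": [0, 0, 0, 0, 0]}'
```

```text
t: 7.38
position: [0.5631, -0.0811, 0.0883]
tool_rot: [[-1.0, 0.03, 0.0], [0.03, 1.0, -0.0], [-0.0, -0.0, -1.0]]
contact_force: [0.7, -5.0, -3.2]
width: -0.0
grip_force: 2.3
```

```bash
python3 -m pendant '{"x": [0, 0, 0, 0, 0], "y": [0.002, 0.004, 0.006, 0.008, 0.01], "z": [0, 0, 0, 0, 0], "rx": [0, 0, 0, 0, 0], "ry": [0, 0, 0, 0, 0], "rz": [0, 0, 0, 0, 0], "finger_gap": [0, 0, 0, 0, 0]}'; python3 -c "
from h import *
print(rigpos(),state()['contact_force'])
save('top','t2.png');a=cv2.imread('pics/t2.png')[120:290,240:450];cv2.imwrite('pics/t2c.png',cv2.resize(a,None,fx=3.5,fy=3.5,interpolation=2))"
```

```text
t: 8.0
position: [0.5634, -0.0712, 0.0883]
tool_rot: [[-1.0, 0.03, 0.0], [0.03, 1.0, -0.0], [-0.0, -0.0, -1.0]]
contact_force: [2.1, -5.2, -2.6]
width: -0.0
grip_force: 2.3
[-0.0078 -0.0641  0.0883] [ 2.0503 -5.2047 -2.625 ]
```

```bash
python3 -m pendant '{"x": [0, 0, 0, 0], "y": [0.002, 0.004, 0.006, 0.008], "z": [0, 0, 0, 0], "rx": [0, 0, 0, 0], "ry": [0, 0, 0, 0], "rz": [0, 0, 0, 0], "finger_gap": [0, 0, 0, 0]}'
```

```text
t: 8.55
position: [0.5636, -0.0632, 0.0883]
tool_rot: [[-1.0, 0.03, 0.0], [0.03, 1.0, -0.0], [-0.0, -0.0, -1.0]]
contact_force: [1.4, -5.3, -3.4]
width: 0.0002
grip_force: 2.3
```

```bash
python3 -m pendant '{"x": [0, 0, 0, 0], "y": [0.002, 0.004, 0.006, 0.008], "z": [0, 0, 0, 0], "rx": [0, 0, 0, 0], "ry": [0, 0, 0, 0], "rz": [0, 0, 0, 0], "finger_gap": [0, 0, 0, 0]}'
```

```text
t: 9.05
position: [0.5639, -0.0553, 0.0883]
tool_rot: [[-1.0, 0.03, 0.0], [0.03, 1.0, -0.0], [-0.0, -0.0, -1.0]]
contact_force: [1.8, -5.4, -2.7]
width: 0.0001
grip_force: 2.7
```

```bash
python3 -m pendant '{"x": [0, 0, 0, 0], "y": [0.002, 0.004, 0.006, 0.007], "z": [0, 0, 0, 0], "rx": [0, 0, 0, 0], "ry": [0, 0, 0, 0], "rz": [0, 0, 0, 0], "finger_gap": [0, 0, 0, 0]}'
```

```text
t: 9.55
position: [0.5642, -0.0486, 0.0883]
tool_rot: [[-1.0, 0.03, 0.0], [0.03, 1.0, -0.001], [-0.0, -0.001, -1.0]]
contact_force: [3.4, -7.5, -3.2]
width: -0.0002
grip_force: 3.8
```

```bash
python3 -m pendant '{"x": [0, 0, 0, 0], "y": [0.001, 0.002, 0.003, 0.004], "z": [0, 0, 0, 0], "rx": [0, 0, 0, 0], "ry": [0, 0, 0, 0], "rz": [0, 0, 0, 0], "finger_gap": [0, 0, 0, 0]}'
```

```text
t: 10.05
position: [0.5642, -0.047, 0.0884]
tool_rot: [[-1.0, 0.032, 0.0], [0.032, 0.999, -0.005], [-0.0, -0.005, -1.0]]
contact_force: [0.9, -18.8, -3.7]
width: 0.0002
grip_force: 9.5
```

```bash
python3 -m pendant '{"x": [0, 0, 0], "y": [0.001, 0.002, 0.003], "z": [0, 0, 0], "rx": [0, 0, 0], "ry": [0, 0, 0], "rz": [0, 0, 0], "finger_gap": [0, 0, 0]}'
```

```text
t: 10.42
position: [0.5642, -0.0458, 0.0884]
tool_rot: [[-0.999, 0.033, -0.0], [0.033, 0.999, -0.009], [0.0, -0.009, -1.0]]
contact_force: [-0.9, -27.8, -4.2]
width: -0.0001
grip_force: 13.8
```

```bash
python3 -m pendant '{"x": [0, 0, 0], "y": [0.001, 0.002, 0.002], "z": [0, 0, 0], "rx": [0, 0, 0], "ry": [0, 0, 0], "rz": [0, 0, 0], "finger_gap": [0, 0, 0]}'
```

```text
t: 10.8
position: [0.5642, -0.0451, 0.0885]
tool_rot: [[-0.999, 0.034, -0.001], [0.034, 0.999, -0.011], [0.0, -0.011, -1.0]]
contact_force: [-1.1, -31.8, -3.6]
width: 0.0002
grip_force: 15.7
```

On the buffer: force rises about 8 N/mm, as the rubber should. Now I back off gently, then raise and check the pin tail.

```bash
python3 -m pendant '{"x": [0, 0, 0, 0, 0], "y": [-0.003, -0.007, -0.015, -0.04, -0.06], "z": [0, 0, 0, 0, 0], "rx": [0, 0, 0, 0, 0], "ry": [0, 0, 0, 0, 0], "rz": [0, 0, 0, 0, 0], "finger_gap": [0, 0, 0, 0, 0]}'; python3 -m pendant '{"x": [0, 0, 0.05, 0.1, 0.1], "y": [0, 0, 0, -0.06, -0.12], "z": [-0.06, -0.1, -0.1, -0.1, -0.1], "rx": [0, 0, 0, 0, 0], "ry": [0, 0, 0, 0, 0], "rz": [0, 0, 0, 0, 0], "finger_gap": [0, 0, 0.04, 0.04, 0.04]}'; python3 -c "
from h import *
print(rigpos());save('wrist','w3.png');save('scene','s3.png')
a=cv2.imread('pics/s3.png')[120:300,200:420];b=cv2.imread('pics/sc0.png')[120:300,200:420]
cv2.imwrite('pics/s3c.png',cv2.resize(np.hstack([b[90:,60:],a[90:,60:]]),None,fx=2.4,fy=2.4,interpolation=2))"
```

```text
t: 11.42
position: [0.5622, -0.0995, 0.0883]
tool_rot: [[-1.0, 0.029, -0.0], [0.029, 1.0, 0.001], [0.0, 0.001, -1.0]]
contact_force: [0.9, -0.7, -0.6]
width: -0.0002
grip_force: 0.0
t: 12.05
position: [0.4584, -0.2057, 0.1887]
tool_rot: [[-1.0, 0.027, -0.0], [0.027, 1.0, 0.001], [0.0, 0.001, -1.0]]
contact_force: [1.6, -0.6, 0.2]
width: 0.04
grip_force: 0.0
[-0.1087 -0.2018  0.1887]
```

View pics/s3c.png

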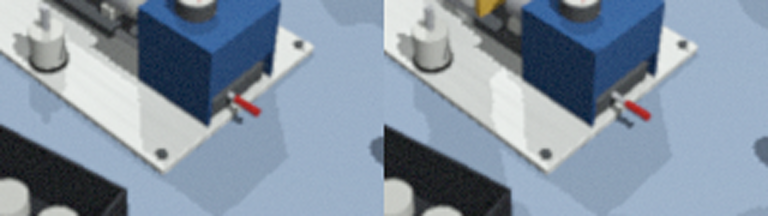

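View pics/w3.png

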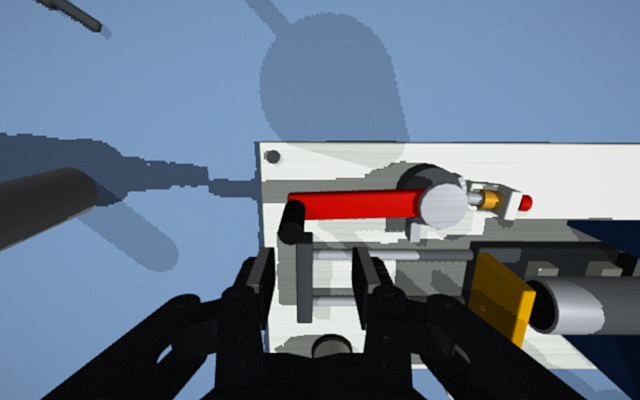

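The scene pair shows the red pin tail has moved out by about (6,5) crop px. The wrist view shows the post between the bar end (297,205) and its top near (291,238).

```bash
python3 -c "
from h import *
for x,y in[(-.097,-.215),(-.1,-.22),(-.095,-.21)]: print(proj('wrist',w(x,y,.125)),proj('wrist',w(x,y,.066)))
q=atz('wrist',(291,236),.125);print(RR.T@(q[:2]-T));q=atz('wrist',(297,205),.066);print(RR.T@(q[:2]-T))
q=atz('wrist',(441,206),.085);print('hub',RR.T@(q[:2]-T))
a=[atz('scene',(u/2.4+260,v/2.4+210),.06) for u,v in((258,112),(264,117))];print('tail',a[1]-a[0])
m=masks_of('stop_pin','scene');print([ (r['uv'],r['confidence']) for r in m])
"
```

```text
[303.388  231.5817] [305.4665 206.6142]
[296.5692 227.8591] [300.0269 203.5613]
[310.142  234.0385] [310.8637 208.6313]
[-0.0935 -0.2243]
[-0.0986 -0.2228]
hub [-0.1033 -0.0977]
tail [0.0017 0.0099 0.    ]
[([360.8, 253.6], 0.52)]
```

```bash
python3 -m pendant '{"x": [-0.013, -0.013, -0.013, -0.013], "y": [-0.017, -0.017, -0.017, -0.017], "z": [0, 0.05, 0.1, 0.112], "rx": [0, 0, 0, 0], "ry": [0, 0, 0, 0], "rz": [0, 0, 0, 0], "finger_gap": [0.045, 0.045, 0.045, 0.045]}'; python3 -c "
from h import *
print(rigpos());save('wrist','w4.png')"
```

```text
t: 12.7
position: [0.4713, -0.2213, 0.0738]
tool_rot: [[-1.0, 0.029, -0.004], [0.029, 1.0, 0.004], [0.004, 0.003, -1.0]]
contact_force: [-0.8, 0.5, 0.5]
width: 0.0449
grip_force: 0.0
[-0.0953 -0.217   0.0738]
```

View pics/w4.png

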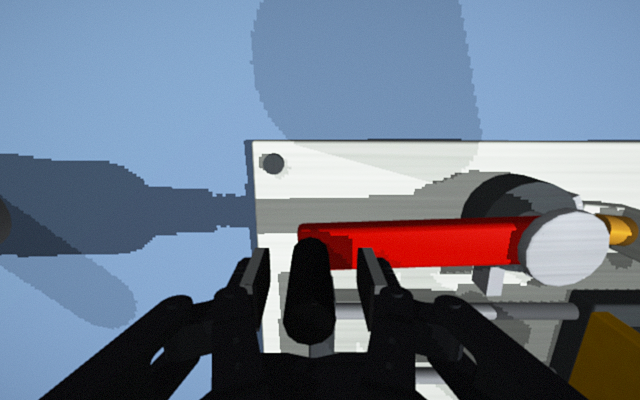

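The post (about 310,290) stands between the pads (262 and 365). Closing.

```bash
python3 -m pendant '{"x": [0, 0, 0, 0], "y": [0, 0, 0, 0], "z": [0, 0, 0, 0], "rx": [0, 0, 0, 0], "ry": [0, 0, 0, 0], "rz": [0, 0, 0, 0], "finger_gap": [0.02, 0.01, 0.01, 0.01]}'; python3 -c "
from h import *
p=rigpos();print(p,state()['contact_force'])
d=p[:2]-[-.1,-.085];r=np.hypot(*d);th=np.arctan2(d[0],-d[1]);print(r,th)
# tool axes ~ (-rigx, rigy): rows along arc
for k in range(1,18):
  a=th+.1*k;q=np.array([-.1+.135*np.sin(a),-.085-.135*np.cos(a)])-[-.1+.135*np.sin(th),-.085-.135*np.cos(th)];print(round(a,2),-q[0],q[1])"
```

```text
t: 13.25
position: [0.4743, -0.2234, 0.0781]
tool_rot: [[-1.0, 0.029, 0.003], [0.029, 1.0, -0.0], [-0.003, -0.0, -1.0]]
contact_force: [0.2, 5.7, 8.9]
width: 0.0187
grip_force: 58.9
[-0.0923 -0.219   0.0781] [0.2384 5.7444 8.9191]
0.13422551577933733 0.05748017736017735
0.16 -0.013416507271030512 0.001447587048279575
0.26 -0.026621470328265326 0.004227357951254229
0.36 -0.03948294954581703 0.00831153815693153
0.46 -0.05187243727478362 0.013659319886746929
0.56 -0.0636661418491974 0.020217269873397614
0.66 -0.07474622447143128 0.027919863248387133
0.76 -0.08500197661851222 0.036690138244851345
0.86 -0.09433092620508754 0.04644046517409309
0.96 -0.10263986145062894 0.05707342199246496
1.06 -0.10984576222073177 0.06848276771022602
1.16 -0.11587662953685526 0.08055450391639266
1.26 -0.12067220496631641 0.0931680138131783
1.36 -0.12418457270463053 0.10619726737916628
1.46 -0.12637863833439078 0.11951208061962391
1.56 -0.12723247947708627 0.1329794163219446
1.66 -0.12673756483426157 0.14646471331950006
1.76 -0.12489883942943071 0.1598332309823373
```

Scaled: -14.8 degrees / 180 = -0.0822.

```bash
python3 -c "
from plant import *
print(state()['qpos'])"; python3 -m pendant '{"x": [-0.006, -0.0134, -0.02, -0.0266, -0.0266], "y": [0.0005, 0.0014, 0.0027, 0.0042, 0.0042], "z": [-0.001, -0.002, -0.002, -0.002, -0.002], "rx": [0, 0, 0, 0, 0], "ry": [0, 0, 0, 0, 0], "rz": [-0.0278, -0.05, -0.0667, -0.0822, -0.0822], "finger_gap": [0.01, 0.01, 0.01, 0.01, 0.01]}'; python3 -c "
from h import *
p=rigpos();print(p,state()['contact_force'],state()['qpos'])
d=p[:2]-[-.1,-.085];r=np.hypot(*d);th=np.arctan2(d[0],-d[1]);print(r,th)"
```

```text
[-33.26601344  24.42686162 -22.46355104  42.96489192   0.0841425
 -31.5976757 ]
t: 13.88
position: [0.4998, -0.2195, 0.0783]
tool_rot: [[-0.974, -0.227, -0.0], [-0.227, 0.974, 0.001], [-0.0, 0.001, -1.0]]
contact_force: [1.0, 4.7, -9.6]
width: 0.0185
grip_force: 59.5
[-0.0669 -0.2144  0.0783] [ 0.9694  4.6933 -9.5585] [-31.4181  26.5356 -18.8268  44.6707   0.0515 -44.5111]
0.1335394851428885 0.2504606299887362
```

Scaled: -22.9 degrees / 180 = -0.1272.

```bash
python3 -m pendant '{"x": [-0.0108, -0.0215, -0.0321, -0.0425, -0.0526], "y": [0.0004, 0.0017, 0.0039, 0.0069, 0.0107], "z": [0.001, 0.001, 0.001, 0.001, 0.001], "rx": [0, 0, 0, 0, 0], "ry": [0, 0, 0, 0, 0], "rz": [-0.0256, -0.0511, -0.0767, -0.1017, -0.1272], "finger_gap": [0.01, 0.01, 0.01, 0.01, 0.01]}'; python3 -c "
from h import *
p=rigpos();print(p,state()['contact_force'],np.array(state()['tool_rot']).T@state()['contact_force'])
d=p[:2]-[-.1,-.085];r=np.hypot(*d);th=np.arctan2(d[0],-d[1]);print(r,th)"
python3 -m pendant '{"x": [-0.0108, -0.0215, -0.0321, -0.0321], "y": [0.0004, 0.0017, 0.0039, 0.0039], "z": [0, 0, 0, 0], "rx": [0, 0, 0, 0], "ry": [0, 0, 0, 0], "rz": [-0.0256, -0.0511, -0.0767, -0.0767], "finger_gap": [0.01, 0.01, 0.01, 0.01]}'; python3 -c "
from h import *
p=rigpos();print(p,state()['contact_force'],np.array(state()['tool_rot']).T@state()['contact_force'])
d=p[:2]-[-.1,-.085];r=np.hypot(*d);th=np.arctan2(d[0],-d[1]);print(r,th)"
```

```text
t: 14.5
position: [0.5478, -0.1979, 0.0781]
tool_rot: [[-0.809, -0.588, -0.001], [-0.588, 0.809, -0.001], [0.001, 0.0, -1.0]]
contact_force: [-7.1, 2.3, 4.0]
width: 0.0185
grip_force: 60.7
[-0.0196 -0.1913  0.0781] [-7.0504  2.2592  3.9543] [ 4.3796  5.9746 -3.946 ]
0.13326629539908372 0.6473576161519086
t: 15.0
position: [0.5726, -0.1748, 0.0782]
tool_rot: [[-0.645, -0.764, 0.001], [-0.764, 0.645, 0.001], [-0.001, -0.0, -1.0]]
contact_force: [-1.0, 5.7, 1.9]
width: 0.0186
grip_force: 60.6
[ 0.0045 -0.1675  0.0782] [-0.977   5.7382  1.903 ] [-3.7572  4.4479 -1.8981]
0.13314331245708563 0.902712065483789
```

Scaled: -11.5 degrees / 180 = -0.0639.

```bash
cat > b.py <<'E'
from h import *
p=rigpos();F=np.array(state()['tool_rot']).T@state()['contact_force']
d=p[:2]-[-.1,-.085];print('r th',np.hypot(*d),np.arctan2(d[0],-d[1]),'Ftool',F)
E
python3 -m pendant '{"x": [-0.0067, -0.0135, -0.0202, -0.0268, -0.0268], "y": [0.0002, 0.0007, 0.0015, 0.0027, 0.0027], "z": [0, 0, 0, 0, 0], "rx": [0, 0, 0, 0, 0], "ry": [0, 0, 0, 0, 0], "rz": [-0.0161, -0.0317, -0.0478, -0.0639, -0.0639], "finger_gap": [0.01, 0.01, 0.01, 0.01, 0.01]}' | grep time; python3 b.py
python3 -m pendant '{"x": [-0.0067, -0.0135, -0.0202, -0.0202], "y": [0.0002, 0.0007, 0.0015, 0.0015], "z": [0, 0, 0, 0], "rx": [0, 0, 0, 0], "ry": [0, 0, 0, 0], "rz": [-0.0161, -0.0317, -0.0478, -0.0478], "finger_gap": [0.01, 0.01, 0.01, 0.01]}' | grep time; python3 b.py
```

```text
r th 0.1330845592594552 1.0805607080418158 Ftool [ 8.4143  4.7294 -2.4895]
r th 0.13314266879296924 1.2450202056969828 Ftool [-4.6702  2.9942 -1.9454]
```

Scaled: -5.7 degrees / 180 = -0.0317.

```bash
python3 -m pendant '{"x": [-0.0067, -0.0135, -0.0135], "y": [0.0002, 0.0007, 0.0007], "z": [0, 0, 0], "rx": [0, 0, 0], "ry": [0, 0, 0], "rz": [-0.0161, -0.0317, -0.0317], "finger_gap": [0.01, 0.01, 0.01]}' | grep time; python3 b.py
```

```text
r th 0.1332308022602096 1.3625429986179216 Ftool [-9.2941  3.6852 -2.2318]
```

Scaled: -5.7 degrees / 180 = -0.0317.

```bash
python3 -m pendant '{"x": [-0.0067, -0.0135, -0.0135], "y": [0.0002, 0.0007, 0.0007], "z": [0, 0, 0], "rx": [0, 0, 0], "ry": [0, 0, 0], "rz": [-0.0161, -0.0317, -0.0317], "finger_gap": [0.01, 0.01, 0.01]}' | grep time; python3 b.py
```

```text
r th 0.1333680047828737 1.4615490150410406 Ftool [-7.931   4.4597 -2.427 ]
```

Scaled: -2.9 degrees / 180 = -0.0161.

```bash
python3 -m pendant '{"x": [-0.0034, -0.0067, -0.0067], "y": [0, 0.0002, 0.0002], "z": [0, 0, 0], "rx": [0, 0, 0], "ry": [0, 0, 0], "rz": [-0.0078, -0.0161, -0.0161], "finger_gap": [0.01, 0.01, 0.01]}' | grep time; python3 b.py
```

```text
r th 0.13345019439340788 1.504472999462584 Ftool [-2.9913  4.3202 -6.8518]
```

Scaled: -2.9 degrees / 180 = -0.0161.

```bash
python3 -m pendant '{"x": [-0.0034, -0.0067, -0.0067], "y": [0, 0.0002, 0.0002], "z": [0, 0, 0], "rx": [0, 0, 0], "ry": [0, 0, 0], "rz": [-0.0078, -0.0161, -0.0161], "finger_gap": [0.01, 0.01, 0.01]}' | grep time; python3 b.py
```

```text
r th 0.13348206016840453 1.5503382422528504 Ftool [ 0.3127  4.4843 -6.5391]
```

Scaled: -1.4 degrees / 180 = -0.0078.

```bash
python3 -m pendant '{"x": [-0.0034, -0.0034], "y": [0, 0], "z": [0, 0], "rx": [0, 0], "ry": [0, 0], "rz": [-0.0078, -0.0078], "finger_gap": [0.01, 0.01]}' | grep time; python3 b.py; python3 -c "
from h import *
print(state()['t'])
save('wrist','w5.png')"
```

```text
r th 0.13355755344942022 1.567481800576085 Ftool [ 4.1815  3.7985 -5.0959]
17.875
```

View pics/w5.png

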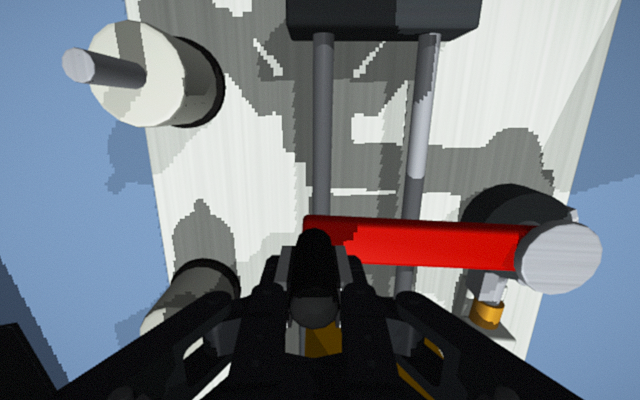

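The brace bar lies across both rods. The force turned from pulling-in to resisting, so I press lightly to confirm the solid seat.

Scaled: -1.2 degrees / 180 = -0.0067.

```bash
python3 -m pendant '{"x": [-0.003, -0.003], "y": [0, 0], "z": [0, 0], "rx": [0, 0], "ry": [0, 0], "rz": [-0.0067, -0.0067], "finger_gap": [0.01, 0.01]}' | grep time; python3 b.py
```

```text
r th 0.1336161059340498 1.581431060012403 Ftool [ 9.2975  5.104  -4.5185]
```

Scaled: -1.2 degrees / 180 = -0.0067.

```bash
python3 -m pendant '{"x": [-0.003, -0.003], "y": [0, 0], "z": [0, 0], "rx": [0, 0], "ry": [0, 0], "rz": [-0.0067, -0.0067], "finger_gap": [0.01, 0.01]}' | grep time; python3 b.py; python3 -c "
from h import *
read_camera('top');r=[(x['uv'],x['confidence']) for x in look_for('plunger','top')];print(r)
read_camera('scene');print([(x['uv'],x['confidence']) for x in look_for('plunger','scene')])"
```

```text
r th 0.13351184077712308 1.590332211230693 Ftool [17.5268  5.9126 -2.8379]
[]
[]
```

Scaled: 1.5 degrees / 180 = 0.0083.

```bash
python3 -m pendant '{"x": [0.004, 0.005, 0.005, 0.005], "y": [0, 0, 0, 0], "z": [0, 0, 0, 0], "rx": [0, 0, 0, 0], "ry": [0, 0, 0, 0], "rz": [0.0056, 0.0083, 0.0083, 0.0083], "finger_gap": [0.015, 0.034, 0.034, 0.034]}'; python3 -m pendant '{"x": [0.002, 0.002, 0.002, 0.002, 0.002], "y": [0, 0, 0, 0, 0], "z": [-0.03, -0.08, -0.14, -0.19, -0.19], "rx": [0, 0, 0, 0, 0], "ry": [0, 0, 0, 0, 0], "rz": [0, 0, 0, 0, 0], "finger_gap": [0.034, 0.034, 0.034, 0.034, 0.034]}'; python3 -c "
from h import *
save('wrist','w6.png');save('top','t6.png')
a=cv2.imread('pics/t6.png')[120:290,240:450];cv2.imwrite('pics/t6c.png',cv2.resize(a,None,fx=3.5,fy=3.5,interpolation=2))"
```

```text
t: 19.12
position: [0.6045, -0.0911, 0.0775]
tool_rot: [[-0.01, -1.0, 0.001], [-1.0, 0.01, -0.0], [0.0, -0.001, -1.0]]
contact_force: [0.4, -0.1, -0.7]
width: 0.034
grip_force: 0.0
t: 19.75
position: [0.6064, -0.0935, 0.2717]
tool_rot: [[-0.01, -1.0, 0.008], [-1.0, 0.01, -0.002], [0.002, -0.008, -1.0]]
contact_force: [0.1, 0.9, -0.4]
width: 0.0341
grip_force: 0.0
```

View pics/w6.png

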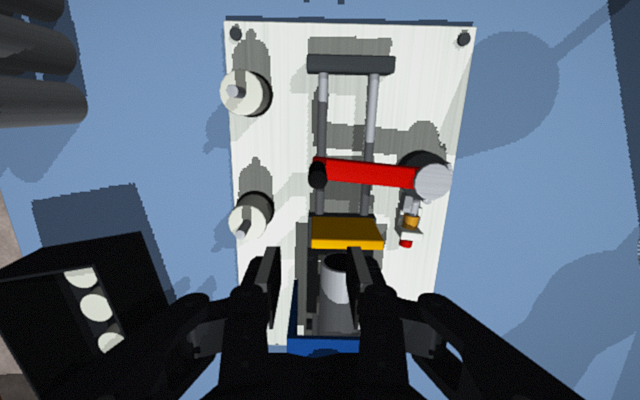

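The wrist view shows the bar from the hub (432,180) across the rods to the post (318,176). Both pistons are standing and the plunger cap (406,243) is close against its bracket. I'll compare the cap's position before and after.

```bash
python3 - <<'E'
from h import *
def red(f,box):
    a=cv2.imread('pics/'+f).astype(int);m=(a[...,2]>90)&(a[...,1]<70)&(a[...,0]<70)
    u0,u1,v0,v1=box;v,u=np.nonzero(m[v0:v1,u0:u1]);return u.mean()+u0,v.mean()+v0,len(u)
s=3.5
for f in('top0.png','t6.png'):
    r=red(f,(314,324,220,235));q=atz('top',r[:2],.06);print(f,r,RR.T@(q[:2]-T))
r=red('w6.png',(392,420,232,256));q=atz('wrist',r[:2],.06);print(r,RR.T@(q[:2]-T))
print([RR.T@(atz('wrist',p,z)[:2]-T) for p,z in(((432,180),.085),((318,176),.125))])
E
```

```text
top0.png (np.float64(319.0), np.float64(226.5), 12) [-0.0954  0.0148]
t6.png (np.float64(318.5), np.float64(227.0), 150) [-0.097   0.0163]
(np.float64(405.7285714285714), np.float64(243.22857142857143), 70) [-0.0859 -0.0003]
[array([-0.0977, -0.0888]), array([ 0.0292, -0.0996])]
```

View pics/t6c.png

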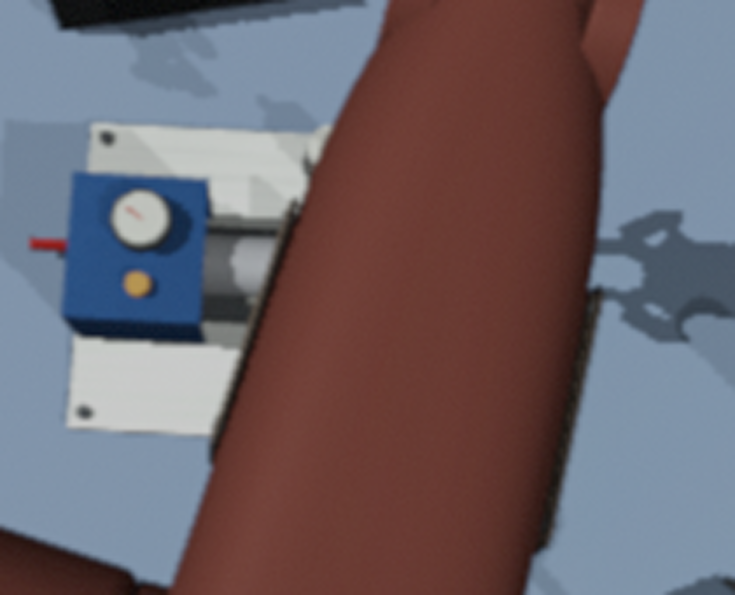

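The pin tail has moved from 40 to 30 px, so the shuttle is still home. The arm hides the brace, so I move it aside for a clean check.

```bash
python3 -m pendant '{"x": [0.3, 0.3, 0.3, 0.3, 0.3], "y": [0.1, 0.1, 0.1, 0.1, 0.1], "z": [-0.03, -0.03, -0.03, -0.03, -0.03], "rx": [0, 0, 0, 0, 0], "ry": [0, 0, 0, 0, 0], "rz": [0, 0, 0, 0, 0], "finger_gap": [0.034, 0.034, 0.034, 0.034, 0.034]}'; python3 - <<'E'
from h import *
save('top','t7.png');save('scene','s7.png')
a=cv2.imread('pics/t7.png')[120:290,240:450];b=cv2.imread('pics/top0.png')[190:260,300:420]
a=cv2.resize(a,None,fx=3.5,fy=3.5,interpolation=2)
c=cv2.imread('pics/t7.png')[190:260,300:420]
x=lambda i:cv2.resize(i,(365,213),interpolation=2)
o=np.zeros((595,735,3),np.uint8);o[:380,:]=a[100:480];o[382:595,:365]=x(b);o[382:595,370:]=x(c)
cv2.imwrite('pics/fin.png',o)
E
```

```text
t: 20.48
position: [0.5014, -0.3885, 0.2951]
tool_rot: [[-0.01, -1.0, -0.002], [-1.0, 0.01, 0.002], [-0.002, 0.002, -1.0]]
contact_force: [1.8, -0.1, -0.3]
width: 0.0342
grip_force: 0.0
```

View pics/fin.png

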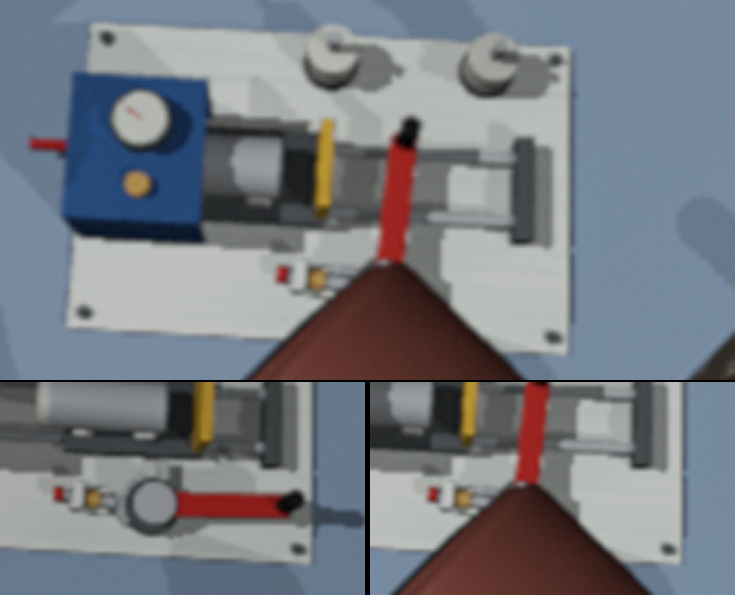

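```bash
python3 - <<'E'
from h import *
def m(f,box):
    a=cv2.imread('pics/'+f).astype(float);u0,u1,v0,v1=box;a=a[v0:v1,u0:u1]
    k=np.clip(a[...,2]-np.maximum(a[...,0],a[...,1])-30,0,None);v,u=np.mgrid[v0:v1,u0:u1]
    return k,u,v
for f in('top0.png','t7.png'):
    k,u,v=m(f,(314,328,220,233));print(f,'cap',(k*u).sum()/k.sum(),(k*v).sum()/k.sum(),k.sum())
    k,u,v=m(f,(284,330,205,222)) if 0 else m(f,(245,262,180,198));print('tail',(k*u).sum()/k.sum(),k.sum())
k,u,v=m('t7.png',(345,362,158,192));s=k>20
P=np.array([RR.T@(atz('top',p,.066)[:2]-T) for p in zip(u[s],v[s])])
c=P-P.mean(0);d=np.linalg.svd(c)[2][0];d*=np.sign(d[0]);print('bar mean',P.mean(0),'theta dir',np.arctan2(d[0],-d[1]),'about hinge',np.arctan2(P.mean(0)[0]+.1,-(P.mean(0)[1]+.085)))
q=atz('top',(413/3.5+239.6,221/3.5+119.6),.125);q=RR.T@(q[:2]-T);print('post',q,np.arctan2(q[0]+.1,-q[1]-.085))
s=state();print(s['t'])
E
```

```text
top0.png cap 318.895145631068 226.3650485436893 515.0
tail 254.63534361851333 713.0
t7.png cap 320.23549488054607 226.4863481228669 586.0
tail 253.26897069872277 1331.0
bar mean [ 0.0267 -0.0912] theta dir 3.025393754633603 about hinge 1.5219641817339873
post [ 0.038  -0.0971] 1.4832848651777646
20.575
```

```bash
python3 - <<'E'
from h import *
# reconstruct wrist camera pose for w5,w6 via current camera-in-tool transform
s=state();K,R,t=cam('wrist');Rt=np.array(s['tool_rot']);p=np.array(s['position'])
Rc=R@Rt; tc=R@p+t      # cam from tool
def z(Rw,pw,uv,zz):
    Rn=Rc@Rw.T;tn=tc-Rn@pw;c=-Rn.T@tn;d=Rn.T@np.linalg.inv(K)@np.array([*uv,1.]);q=c+d*(zz-c[2])/d[2];return RR.T@(q[:2]-T)
def rot(th): # tool y at rig angle th from rig y
    a=th+A;y=np.array([-np.sin(a),np.cos(a),0]);zz=np.array([0,0,-1.]);return np.column_stack([np.cross(y,zz),y,zz])
def go(f,Rw,pw,box,nm):
    a=cv2.imread('pics/'+f).astype(int);u0,u1,v0,v1=box;b=a[v0:v1,u0:u1];m=(b[...,2]>130)&(b[...,1]<70)&(b[...,0]<70)
    v,u=np.nonzero(m);P=np.array([z(Rw,pw,(x+u0,y+v0),.066) for x,y in zip(u,v)])
    k=np.polyfit(P[:,0],P[:,1],1);print(nm,'mean',P.mean(0),'y at hinge/post x',np.polyval(k,[-.1,.035]),'theta',np.pi/2+np.arctan(k[0]))
R6=np.array([[-.01,-1,.008],[-1,.01,-.002],[.002,-.008,-1]]);p6=np.array([.6064,-.0935,.2717])
go('w6.png',R6,p6,(330,415,150,195),'w6')
th=1.567;pos=np.array([-.1+.13356*np.sin(th),-.085-.13356*np.cos(th)])
for a in(1.53,1.567,1.60): go('w5.png',rot(a),np.array([*(RR@pos+T),.0785]),(340,515,215,270),'w5 %.2f'%a)
E
```

```text
w6 mean [-0.0309 -0.0901] y at hinge/post x [-0.0843 -0.0955] theta 1.488187535766293
w5 1.53 mean [-0.0344 -0.0846] y at hinge/post x [-0.0782 -0.0913] theta 1.474763765142613
w5 1.57 mean [-0.0344 -0.0871] y at hinge/post x [-0.0831 -0.0913] theta 1.5094249548900354
w5 1.60 mean [-0.0343 -0.0893] y at hinge/post x [-0.0873 -0.0914] theta 1.5403487035993657
```

The bar stands at about 1.49 rad, and it was 1.51 while gripped. The cap has dropped about 4.4 mm, so it looks seated. A gentle push on the post with closed fingers will confirm the wall.

```bash
python3 -c "
from h import *
print(rigpos(),tool(w(.033,-.137,.295)),tool(w(.033,-.137,.09)))"
```

```text
[-0.0616 -0.3872  0.2947] [-0.2488 -0.0982 -0.0006] [-0.2488 -0.0987  0.2044]
```

```bash
python3 -m pendant '{"x": [-0.249, -0.249, -0.249, -0.249, -0.249], "y": [-0.098, -0.098, -0.098, -0.098, -0.098], "z": [0, 0, 0, 0, 0], "rx": [0, 0, 0, 0, 0], "ry": [0, 0, 0, 0, 0], "rz": [0, 0, 0, 0, 0], "finger_gap": [0, 0, 0, 0, 0]}' | head -2; python3 -m pendant '{"x": [0, 0, 0, 0, 0], "y": [0, 0, 0, 0, 0], "z": [0.06, 0.12, 0.17, 0.2, 0.2], "rx": [0, 0, 0, 0, 0], "ry": [0, 0, 0, 0, 0], "rz": [0, 0, 0, 0, 0], "finger_gap": [0, 0, 0, 0, 0]}'; python3 -m pendant '{"x": [-0.004, -0.008, -0.012, -0.015, -0.015], "y": [0, 0, 0, 0, 0], "z": [0, 0, 0, 0, 0], "rx": [0, 0, 0, 0, 0], "ry": [0, 0, 0, 0, 0], "rz": [0, 0, 0, 0, 0], "finger_gap": [0, 0, 0, 0, 0]}'; python3 b.py; python3 -c "
from h import *
print(rigpos())"
```

```text
t: 21.2
position: [0.6036, -0.1352, 0.2951]
t: 21.82
position: [0.6006, -0.1388, 0.0936]
tool_rot: [[-0.011, -1.0, -0.006], [-1.0, 0.011, 0.002], [-0.002, 0.006, -1.0]]
contact_force: [0.1, 0.3, 0.6]
width: 0.0002
grip_force: 0.0
t: 22.45
position: [0.6036, -0.1241, 0.0971]
tool_rot: [[-0.01, -1.0, 0.0], [-1.0, 0.01, -0.0], [0.0, -0.0, -1.0]]
contact_force: [0.8, 1.1, 0.4]
width: -0.0
grip_force: 0.0
r th 0.137409125792929 1.3445196504482317 Ftool [-1.1374 -0.8101 -0.3695]
[ 0.0339 -0.1158  0.0971]
```

```bash
python3 -m pendant '{"x": [-0.002, -0.004, -0.004], "y": [0, 0, 0], "z": [0, 0, 0], "rx": [0, 0, 0], "ry": [0, 0, 0], "rz": [0, 0, 0], "finger_gap": [0, 0, 0]}' | grep -E "pos|force"
```

```text
position: [0.604, -0.1212, 0.097]
contact_force: [0.7, -4.7, -0.3]
grip_force: 2.3
```

```bash
python3 -m pendant '{"x": [-0.002, -0.004, -0.004], "y": [0, 0, 0], "z": [0, 0, 0], "rx": [0, 0, 0], "ry": [0, 0, 0], "rz": [0, 0, 0], "finger_gap": [0, 0, 0]}' | grep -E "pos|force"
```

```text
position: [0.6044, -0.1187, 0.097]
contact_force: [2.6, -10.6, -2.0]
grip_force: 5.7
```

```bash
python3 -m pendant '{"x": [-0.002, -0.003, -0.003], "y": [0, 0, 0], "z": [0, 0, 0], "rx": [0, 0, 0], "ry": [0, 0, 0], "rz": [0, 0, 0], "finger_gap": [0, 0, 0]}' | grep -E "pos|force"
```

```text
position: [0.6047, -0.1171, 0.0971]
contact_force: [2.8, -17.7, -4.2]
grip_force: 8.7
```

```bash
python3 -m pendant '{"x": [0.003, 0.01, 0.03, 0.03, 0.03], "y": [0, 0, 0, 0, 0], "z": [0, 0, 0, -0.05, -0.1], "rx": [0, 0, 0, 0, 0], "ry": [0, 0, 0, 0, 0], "rz": [0, 0, 0, 0, 0], "finger_gap": [0, 0, 0, 0, 0]}' | grep -E "pos|force";python3 -m pendant '{"x": [0.05, 0.1, 0.16, 0.22, 0.25], "y": [0, 0, 0.04, 0.08, 0.1], "z": [-0.06, -0.11, -0.11, -0.11, -0.11], "rx": [0, 0, 0, 0, 0], "ry": [0, 0, 0, 0, 0], "rz": [0, 0, 0, 0, 0], "finger_gap": [0, 0, 0, 0, 0]}' | grep -E "pos|force"; python3 - <<'E'
from h import *
def m(f,box):
    a=cv2.imread('pics/'+f).astype(float);u0,u1,v0,v1=box;a=a[v0:v1,u0:u1]
    k=np.clip(a[...,2]-np.maximum(a[...,0],a[...,1])-30,0,None);v,u=np.mgrid[v0:v1,u0:u1]
    return (k*u).sum()/k.sum(),(k*v).sum()/k.sum(),k.sum()
save('top','t8.png')
for f in('top0.png','t7.png','t8.png'):
    print(f,'cap',m(f,(314,328,220,233)),'tail',m(f,(245,262,180,198)),'bar',m(f,(345,362,162,185)))
print(state()['t'])
E
```

```text
position: [0.6026, -0.1441, 0.1975]
contact_force: [0.8, -0.7, 1.1]
grip_force: 0.0
position: [0.5037, -0.3876, 0.3068]
contact_force: [0.5, -0.7, -0.2]
grip_force: 0.0
top0.png cap (np.float64(318.895145631068), np.float64(226.3650485436893), np.float64(515.0)) tail (np.float64(254.63534361851333), np.float64(189.38990182328192), np.float64(713.0)) bar (np.float64(nan), np.float64(nan), np.float64(0.0))
t7.png cap (np.float64(320.23549488054607), np.float64(226.4863481228669), np.float64(586.0)) tail (np.float64(253.26897069872277), np.float64(189.34710743801654), np.float64(1331.0)) bar (np.float64(nan), np.float64(nan), np.float64(0.0))
t8.png cap (np.float64(320.23760683760685), np.float64(226.48888888888888), np.float64(585.0)) tail (np.float64(253.2737556561086), np.float64(189.3499245852187), np.float64(1326.0)) bar (np.float64(nan), np.float64(nan), np.float64(0.0))
24.875<stdin>:5: RuntimeWarning: invalid value encountered in scalar divide
```

The cap and pin tail readings are unchanged after a 17 N push, so the brace is against its wall and seated. Handing in.

```bash
python3 -c "
from plant import hand_in
print(hand_in())"
```

```text
the job is handed in; nothing more can be done
None
```

I pushed the shuttle through the tight spot and eased it home, swung the red brace into its detent, let go of everything and handed the job in at about 25 s; the hand-in gave no verdict, but my last camera checks showed the shuttle home and the brace seated.

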